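# Find the paint box whose lid binds

## Robot

A 6-joint arm with a two-finger parallel gripper is mounted at the origin on the work surface. World frame = base frame: x ahead of the robot, y to its left, z up, the work surface at z = 0. Lengths are in m, angles in rad, forces in N, time in s.
With the tool pointing down it reaches from about 0.4 to 0.825 m from the base axis. Payload 7 kg.
Tool frame: the origin (TCP) lies on the centre line of the jaws, within the pads' length; the fingertips stand 22 mm ahead of it and the grasp point (between the pads) lies 3 mm ahead of it; z points along the fingers, y is the line along which they close (so a half turn about z gives the same grasp; the last joint's range is limited). The gripper opens to 88 mm and grips with 3 to 60 N. Pads are 19 mm wide; open, the fingers measure 130 mm over their backs; the gripper's body (78 mm by 193 mm) begins 47 mm behind the grasp point.
Start: joints at [-1.007, 0.359, 0.012, 0, -1.224, -0.288], TCP at [0.184, -0.649, 0.249] pointing down, gripper open.
Joint ranges: [-3.07, 3.07], [-1.43, 2.12], [-1.02, 1.25], [-3.03, 1.67], [-3.05, -0], [-3.03, 3.03]. Speed limits (rad/s): [2.39, 2.39, 3.01, 3.14, 3.14, 3.14].

## Interface

Orientations are given as [roll, pitch, yaw] about the fixed x, y, z axes, in that order (R = Rz(yaw) Ry(pitch) Rx(roll)).
In Python, from station import monitor, viewer, order gives the robot as it stands. The module is installed in compiled form; this text tells all that it offers.
- The arm moves only by the tool servo_tool, never from a script. Its argument "targets" is a list of rows, each an object with "angular": the turn, a rotation vector about the tool's x, y, z in degrees, a list of three; "xyz": the shift along the tool's x, y, z in cm, a list of three; "claw": the finger opening in cm, from 0 to 8.76. A call has 1 to 20 rows; each row shifts and turns the commanded pose from where the row before left it, along the tool's axes as they then stand; what a row does not reach is not made up. A row lasts 1/10 s, in which the tool goes at most 50 mm and 8.59 degrees, less where a joint would pass 70% of its speed; a pose out of reach is approached as far as the arm can. A call is refused whole if a number of a shift passes 5 or a number of a turn 8.59, either way. A call with a gripper value outside its range is refused whole. The fingers move at their own pace and stop on an object; "force" is the grip in N (left out, the last holds). Time passes only in rows, so rows that do not move let the fingers close. It gives the time, the measured TCP pose, the force, the opening and the grip force at its end, in the units of the state.
- monitor.get_state(): the state, without advancing time (a new reading comes with each control period).
- viewer.grab_frame(name): name is "scene" or "top"; returns a dict with "color" (480x640x3 uint8, blue, green, red), "fovy" (degrees; the focal length in pixels is half the picture's height over the tangent of half this angle, whatever the lens; pixels are square), "cx", "cy" (the principal point, pixels), "R" (3x3) and "t" (3): a world point X has camera coordinates R X + t. Camera axes: x right, y down, z forward; pixel columns grow to the right and rows downward; lengths in m; the calibration is good to about 2 mm. A picture is of the moment at which its call begins. There is no depth.
- order.job_done(): hands the job in; it is judged then, once.
The state is a dict: "t": time; "q": joint angles; "qd": joint speeds; "joint_efforts": joint torques, N m; "eef_pos": TCP position; "ee_rot": TCP orientation; "force": force on the tool from outside, world axes, zero at the start; "moment": the same for the moment, N m; "width": finger opening in m; "gripper_force": force on a finger pad.
Only numpy, scipy, OpenCV 4.12 (cv2) and the standard library are available. Lean on these libraries where they do the work, as an engineer would, in place of code of your own. Each camera call takes 0.05 s, during which the arm holds its last target. There are 200 camera calls.

## Task

Two look-alike wooden paint boxes stand on the studio table; one has a sound hinge, the other binds part-way through its swing. Swing each lid up by its handle and feel for it: leave the sound lid standing wide open for today's painting; when the other clearly pushes back (8 N or more at the handle), go no further, never force it beyond about 20 N, and lay it back down fully shut by hand without letting it snap or drop. Leave the glue bottle, paint tube and brush where they lie.

Things in the scene. Friction and masses are not known exactly. Their poses are not given: they have to be found in the camera images.
- box_a: One of two identical open wooden boxes fixed to the table, 150 deep (its x) x 190 wide (its y) x 75 mm high; origin at the centre of its underside, z up. Its front looks to its own -x (roughly towards the robot). Which of the two boxes has the binding hinge cannot be seen and must be felt.
- box_b: The other box, identical in looks and size to box_a, with the same origin and axes.
- lid_a (a joint): Hinge angle of box_a's lid in rad: 0 = shut flat, growing as the front edge lifts; the sound lid goes to a stop at 1.65. Either lid stays where it is left, short of any binding. A sound lid resists with less than 4 N at the handle, along the swing, all the way.
- lid_b (a joint): Hinge angle of box_b's lid in rad, same meaning and stiffness. Whichever lid is the binding one feels the same at first; from a hidden angle between 0.5 and 0.95 rad it springs back harder and harder, about 50 N more at the handle per rad. 8 N or more there is a clear push-back.
- lid_a_handle (a point): Middle of the grip bar of box_a's lid: round steel bar 10 mm thick, 100 mm long along the box's y, in the plane of the lid, 58 mm ahead of its front edge on a leg at each end (D-shaped pull, 90 mm clear between legs), 208 mm from the hinge axis. Shut, it is 80 mm above the table. It moves with the lid; gripped from above, fingers closing along the box's x, it can turn between them.
- lid_b_handle (a point): Middle of the grip bar of box_b's lid, the same as lid_a_handle.
- glue: Bystander: white glue bottle, 60 mm in diameter, 150 mm tall, standing; origin at the centre of its base.
- tube: Bystander: metal paint tube 90 x 34 x 22 mm lying on the table; origin at the centre of its underside.
- brush: Bystander: wide flat brush 205 mm long, 60 mm wide, lying on the table; origin on its underside near the ferrule.
- hinge_a: Hinge of box_a, at the box's rear top edge, 75 mm above the table; origin in the middle of the hinge axis, which runs along its y; axes as the box's (it does not turn with the lid). The lid is a 10 mm board, 150 mm from here to its front edge; shut, the handle bar is 5 mm above the axis. If this hinge binds, the force inside it is 3.5 times the push-back at the handle.
- hinge_b: Hinge of box_b, the same as hinge_a.

How it is judged:
On the way:
1. the binding lid has been swung up until it clearly pushes back (over 3 N of push-back beyond the lid's own stiffness at the handle, about 10 N in the hinge) (contact force between any of hinge_a, hinge_b and anything else above 10 N), for 0.1 s.
At the end, for the whole second after the job is handed in: One lid, the binding one, is shut (within 0.04 rad of flat) and the other, the sound one, stands open by itself at more than 1.35 rad (the binding one cannot stand there), both at rest (((value of joint lid_a below 0.04 rad and value of joint lid_b above 1.35 rad) or (value of joint lid_b below 0.04 rad and value of joint lid_a above 1.35 rad)) and velocity of joint lid_a between -0.05 and 0.05 rad/s and velocity of joint lid_b between -0.05 and 0.05 rad/s); the robot touches nothing.
It fails at once if the binding lid is forced (over 20 N of push-back beyond the lid's own stiffness at the handle, 70 N in the hinge) (contact force between any of hinge_a, hinge_b and anything else above 70 N).
It fails at once if a lid is let snap or drop shut (falls faster than 2.5 rad/s) (velocity of joint any of lid_a, lid_b below -2.5 rad/s).
It fails at once if the glue bottle, tube or brush is moved more than 30 mm (distance of any of glue, tube, brush from where it was at the start of the episode above 0.03 m).
It also fails if it takes over 72 s, if anything falls off the work surface, if the arm or the gripper's body presses on something with over 40 N, if the wrist force passes 120 N, or if a joint passes its speed limit or range.

## Working session

There is one attempt and no reset: what is moved stays moved. The work goes in short steps, Python scripts to look and compute and a tool call to move; the robot and the scene stay as the last step left them, time stands still between calls to the robot, and variables do not carry over. Pictures are saved under pics/ and viewed, at most 10 in all, crops included, and the job is handed in when it is done.

Besides the shell and the picture viewer there is one more tool, called after "Call:" in YAML: its name, and indented under it one key for each argument. servo_tool: Moves the arm, as the interface text tells. Its arguments: {"type":"object","properties":{"targets":{"type":"array"},"force":{"type":"number"}},"required":["targets"]}

```bash
mkdir -p pics
python3 - <<'E'
from station import monitor, viewer
import cv2,pickle
for n in("scene","top"):
    f=viewer.grab_frame(n); cv2.imwrite(f"pics/{n}0.png",f["color"]); pickle.dump(f,open(f"{n}0.pkl","wb"))
    print(n,f["fovy"],f["cx"],f["cy"],f["R"],f["t"])
print(monitor.get_state())
E
```

```text
scene 54.863727358290056 312.9250022344558 240.51540607247344 [[-0.69563468  0.71818483 -0.0174049 ]
 [ 0.54861199  0.5154327  -0.6582963 ]
 [-0.46380737 -0.46748228 -0.75255767]] [ 0.45678429 -0.2067139   1.23683249]
top 49.75482608157998 322.9028781950696 238.00218901389772 [[ 0.01723485 -0.9996306  -0.02101462]
 [-0.99778533 -0.01584495 -0.06460158]
 [ 0.06424475  0.02208147 -0.99768984]] [-0.09721372  0.56248162  0.9667275 ]
{'t': 0.1, 'q': array([-1.00690377e+00,  3.59332102e-01,  1.11686888e-02, -2.67777380e-04,
       -1.22406487e+00, -2.88105084e-01]), 'qd': array([-0.00018119, -0.00162687,  0.00343878,  0.0008432 , -0.00120662,
       -0.00188185]), 'joint_efforts': array([-7.81275994e-04, -5.84162307e+01,  2.93752456e+01,  7.01536015e+00,
        1.02368620e-02, -6.75610181e-05]), 'eef_pos': array([ 0.18367672, -0.64913618,  0.24772071]), 'ee_rot': array([ 3.14014818e+00, -1.65538160e-04, -2.86589624e+00]), 'force': array([-0.15756313, -0.04647122,  0.04946123]), 'moment': array([ 0.01957325, -0.01346932, -0.00708823]), 'gripper_force': 0.0, 'width': 0.08767624255500836}
```

View pics/top0.png

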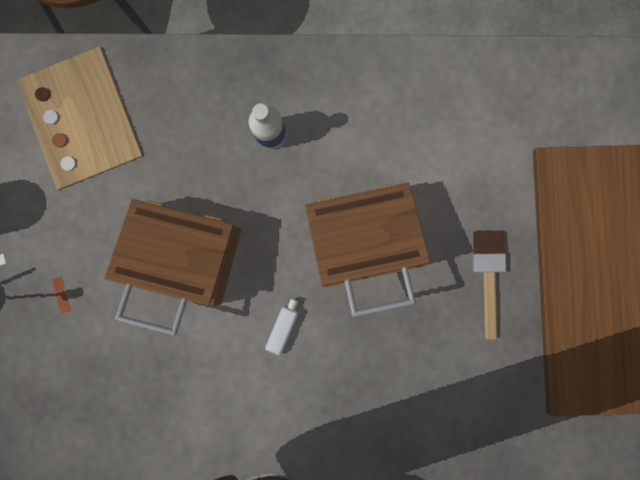

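View pics/scene0.png

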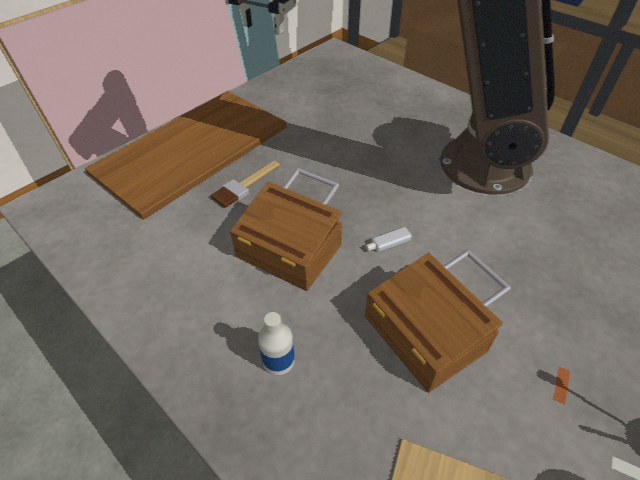

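The top view shows the left box with its bar from about (117,319) to (176,333), and the right box with its bar from about (354,315) to (413,304). The tube is at (285,328), the brush at (490,285) and the glue at (265,125). The scene view agrees.

```bash
cat > h.py <<'E'
import numpy as np
def ray(f,px,z):
    F=240/np.tan(np.radians(f["fovy"]/2)); R=np.array(f["R"]);t=np.array(f["t"])
    d=R.T@np.array([(px[0]-f["cx"])/F,(px[1]-f["cy"])/F,1]); c=-R.T@t
    return c+d*(z-c[2])/d[2]
def proj(f,X):
    F=240/np.tan(np.radians(f["fovy"]/2)); p=np.array(f["R"])@X+f["t"]
    return p[:2]/p[2]*F+[f["cx"],f["cy"]]
E
python3 - <<'E'
import pickle,cv2,numpy as np
from h import *
f=pickle.load(open("top0.pkl","rb")); s=pickle.load(open("scene0.pkl","rb"))
hsv=cv2.cvtColor(f["color"],cv2.COLOR_BGR2HSV)
m=((hsv[...,2]>130)&(hsv[...,1]<60)).astype(np.uint8)
for name,(x0,y0,x1,y1) in dict(L=(105,275,195,345),R=(335,262,425,325)).items():
    k=np.zeros_like(m);k[y0:y1,x0:x1]=m[y0:y1,x0:x1]
    n,l,st,_=cv2.connectedComponentsWithStats(k); i=1+st[1:,4].argmax()
    ys,xs=np.nonzero(l==i); print(name,st[i])
    P=np.array([ray(f,(a,b),.08)[:2] for a,b in zip(xs+.0,ys+.0)])
    r=cv2.minAreaRect((P*1000).astype(np.float32)); B=cv2.boxPoints(r)
    B=B[B[:,0].argsort()]; print("rect mm",r,B.tolist())
    # bar pixels: nearest-to-robot edge
    a=B[0],B[1]; d=(B[1]-B[0]); d/=np.linalg.norm(d); 
    if d[1]<0:d=-d
    ax=np.array([d[1],-d[0]]) # box +x
    u=(P*1000-B[0])@ax; bar=P[u<11]*1000
    v=bar@d; mid_v=(v.min()+v.max())/2; c=bar.mean(0); c=c+d*(mid_v-c@d)
    print("bar centre",c,"len",np.ptp(v),"yaw deg",np.degrees(np.arctan2(ax[1],ax[0])),"hinge",c+ax*208)
    X=np.r_[c,80]/1000; print("proj scene",proj(s,X), "ends",[proj(s,X+np.r_[d,0]*e) for e in(-.05,.05)])
E
```

```text
L [115 284  69  52 366]
rect mm ((428.0059509277344, 217.8923797607422), (110.35140991210938, 66.582275390625), 76.28011322021484) [[382.5783996582031, 172.18685913085938], [408.7510070800781, 279.38958740234375], [447.2608947753906, 156.39517211914062], [473.4335021972656, 263.597900390625]]
bar centre [399.83999298 225.53255308] len 108.86760235299323 yaw deg -13.719874 hinge [601.90510223 176.2001251 ]
proj scene [490.00636481 280.30703152] ends [array([471.06608276, 263.12149332]), array([510.1926662 , 298.62315018])]
R [345 267  69  49 439]
rect mm ((466.8902587890625, -188.75680541992188), (65.29191589355469, 111.18260955810547), 13.602070808410645) [[422.08612060546875, -142.40228271484375], [448.2337646484375, -250.46649169921875], [485.5467529296875, -127.047119140625], [511.69439697265625, -235.111328125]]
bar centre [ 438.93458467 -195.60674129] len 111.0161153784818 yaw deg 13.602083 hinge [ 641.10069185 -146.68982921]
proj scene [317.08274164 188.6543756 ] ends [array([298.60173616, 181.53278241]), array([336.17310732, 196.01078369])]
```

Run:
```python
import pickle,cv2,numpy as np
from h import *
f=pickle.load(open("top0.pkl","rb")); s=pickle.load(open("scene0.pkl","rb"))
a=cv2.resize(f["color"][260:345,100:200],None,fx=4,fy=4); b=cv2.resize(f["color"][250:335,330:430],None,fx=4,fy=4)
c=cv2.resize(s["color"][235:320,430:530],None,fx=4,fy=4,); d=cv2.resize(s["color"][150:235,260:360],None,fx=4,fy=4)
cv2.imwrite("pics/crop.png",cv2.resize(np.vstack([np.hstack([a,b]),np.hstack([c,d])]),(706,600)))
```

```text
(no output)
```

View pics/crop.png

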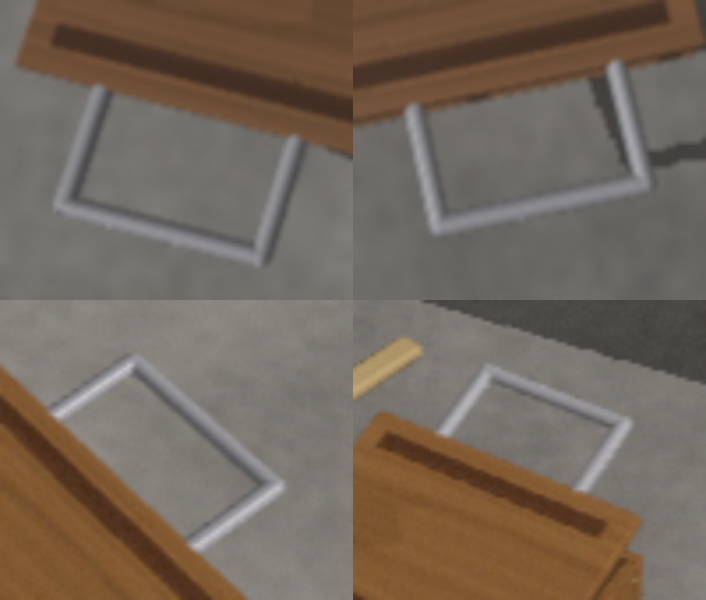

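The crop shows all four bar ends clearly: top L (117.8,317.5) and (174.2,333.1), top R (354.1,314.6) and (412.7,301.8). In the scene view L is (468.2,252.8) and (508.8,287.7), and R is (298.8,170.4) and (337.6,185.4).

Run:
```python
import pickle,cv2,numpy as np
from h import *
f=pickle.load(open("top0.pkl","rb")); s=pickle.load(open("scene0.pkl","rb"))
def K(f):
    F=240/np.tan(np.radians(f["fovy"]/2)); return np.array([[F,0,f["cx"]],[0,F,f["cy"]],[0,0,1]])@np.c_[f["R"],f["t"]]
def tri(a,b):
    X=cv2.triangulatePoints(K(f),K(s),np.array(a,float).reshape(2,1),np.array(b,float).reshape(2,1)); return (X[:3]/X[3]).ravel()
for n,l,r in(("L",((117.8,317.5),(468.2+0*1,252.8)),((174.2,333.1),(508.8,287.7))),("R",((354.1,314.6),(298.8,170.4)),((412.7,301.8),(337.6,185.4)))):
  for a in(l,r):
    try:
      for b in (l,r): X=tri(a[0],b[1]); print(n,X.round(4),(proj(f,X)-a[0]).round(1),(proj(s,X)-b[1]).round(1), ray(f,a[0],.08).round(4))
    except Exception as e: print(e)
```

```text
L [0.4399 0.2071 0.1938] [ 12.  -10.3] [18.  -4.2] [0.4127 0.2727 0.08  ]
L [0.4146 0.2627 0.1063] [-0.5  0.4] [-0.8  0.1] [0.4127 0.2727 0.08  ]
L [0.3897 0.1644 0.1029] [-0.3  0.2] [-0.4  0.1] [0.3872 0.1709 0.08  ]
L [0.3624 0.2222 0.0098] [-15.9   8.3] [-20.1   1.2] [0.3872 0.1709 0.08  ]
R [ 0.4607 -0.1661  0.1714] [ 14.9 -17.2] [20.8 -2.4] [ 0.4258 -0.1465  0.08  ]
R [ 0.428  -0.1445  0.1142] [-0.4  0.3] [-0.5  0. ] [ 0.4258 -0.1465  0.08  ]
R [ 0.4512 -0.2431  0.1148] [-0.5  0.5] [-0.6 -0. ] [ 0.45   -0.2492  0.08  ]
R [ 0.4262 -0.215   0.0811] [-19.5  13.3] [-22.8  -3.6] [ 0.45   -0.2492  0.08  ]
```

Run:
```python
import pickle,cv2,numpy as np
from h import *
f=pickle.load(open("top0.pkl","rb")); s=pickle.load(open("scene0.pkl","rb"))
for n,a,b,z in(("brush end",(490,338),(278,164),.01),("tape",(57,279),(568,370),0),("tape2",(65,312),(558,404),0),("palette board TR",(100,48),(0,0),.01),("panel corner",(534,148),(145,214),.02),("tube bottom",(279,353),(410,233),.01),("base front",(265,478),(498,187),.0)):
    print(n,ray(f,a,z).round(3),ray(s,b,z).round(3), "top pt seen in scene at",proj(s,ray(f,a,z)).round(0),b)
# lid corners at z=.085 from top, and from scene
for n,pts,src in(("Ltop",[(132,200),(238,226),(212,306),(106,279)],f),("Rtop",[(306,205),(408,184),(429,262),(322,286)],f),("Lsc",[(430,256),(366,293+0),(433,374),(500,322)],s),("Rsc",[(270,184),(233,229),(307,262),(341,216)],s)):
    P=np.array([ray(src,p,.085)[:2] for p in pts]); print(n,P.round(3).tolist(),np.linalg.norm(P-np.roll(P,-1,0),axis=1).round(3))
```

```text
brush end [ 0.381 -0.405  0.01 ] [ 0.385 -0.392  0.01 ] top pt seen in scene at [276. 161.] (278, 164)
tape [0.477 0.428 0.   ] [0.416 0.419 0.   ] top pt seen in scene at [558. 397.] (568, 370)
tape2 [0.414 0.41  0.   ] [0.489 0.434 0.   ] top pt seen in scene at [564. 366.] (558, 404)
palette board TR [0.934 0.36  0.01 ] [ 0.451 -2.074  0.01 ] top pt seen in scene at [361. 598.] (0, 0)
panel corner [ 0.742 -0.486  0.02 ] [ 0.737 -0.481  0.02 ] top pt seen in scene at [142. 214.] (145, 214)
tube bottom [ 0.345 -0.008  0.01 ] [0.347 0.011 0.01 ] top pt seen in scene at [404. 228.] (410, 233)
base front [ 0.111  0.014 -0.   ] [0.058 0.075 0.   ] top pt seen in scene at [466. 186.] (498, 187)
Ltop [[0.622, 0.254], [0.579, 0.062], [0.436, 0.104], [0.481, 0.295]] [0.197 0.148 0.196 0.148]
Rtop [[0.618, -0.058], [0.658, -0.239], [0.52, -0.277], [0.475, -0.089]] [0.185 0.143 0.193 0.146]
Lsc [[0.432, 0.109], [0.588, 0.074], [0.636, 0.257], [0.473, 0.286]] [0.16  0.189 0.166 0.181]
Rsc [[0.506, -0.282], [0.655, -0.235], [0.611, -0.058], [0.47, -0.094]] [0.157 0.182 0.145 0.192]
```

The tabletop and lid points agree between the two views, but the bars triangulate to z of about 0.105 (left) and 0.114 (right). So the lids start slightly ajar, by roughly 0.13 rad and 0.17 rad. I'll do the right box first.

Call:
servo_tool:
  targets:
    - {"angular":[0,0,0],"xyz":[-2.64,2.63,0],"claw":4.4}
    - {"angular":[0,0,0],"xyz":[-2.64,2.63,0],"claw":4.4}
    - {"angular":[0,0,0],"xyz":[-2.64,2.63,0],"claw":4.4}
    - {"angular":[0,0,0],"xyz":[-2.64,2.63,0],"claw":4.4}
    - {"angular":[0,0,0],"xyz":[-2.64,2.63,0],"claw":4.4}
    - {"angular":[0,0,0],"xyz":[-2.64,2.63,0],"claw":4.4}
    - {"angular":[0,0,0],"xyz":[-2.64,2.63,0],"claw":4.4}
    - {"angular":[0,0,0],"xyz":[-2.64,2.63,0],"claw":4.4}
    - {"angular":[0,0,0],"xyz":[-2.64,2.63,0],"claw":4.4}
    - {"angular":[0,0,0],"xyz":[-2.64,2.63,0],"claw":4.4}
    - {"angular":[0,0,0],"xyz":[-2.64,2.63,0],"claw":4.4}
    - {"angular":[0,0,0],"xyz":[-2.64,2.63,0],"claw":4.4}
    - {"angular":[0,0,0],"xyz":[-2.64,2.63,0],"claw":4.4}
    - {"angular":[0,0,0],"xyz":[-2.64,2.63,0],"claw":4.4}

```text
t: 1.5
eef_pos: [0.4395, -0.193, 0.2485]
ee_rot: [3.141, 0.0, -2.866]
force: [0.4, 0.2, -0.0]
width: 0.0437
gripper_force: 0.0
```

Call:
servo_tool:
  targets:
    - {"angular":[0,0,-7.95],"xyz":[0,0,0],"claw":4.4}
    - {"angular":[0,0,-7.95],"xyz":[0,0,0],"claw":4.4}
    - {"angular":[0,0,-7.95],"xyz":[0,0,0],"claw":4.4}
    - {"angular":[0,0,-7.95],"xyz":[0,0,0],"claw":4.4}
    - {"angular":[0,0,-7.95],"xyz":[0,0,0],"claw":4.4}
    - {"angular":[0,0,-7.95],"xyz":[0,0,0],"claw":4.4}
    - {"angular":[0,0,-7.95],"xyz":[0,0,0],"claw":4.4}
    - {"angular":[0,0,-7.95],"xyz":[0,0,0],"claw":4.4}
    - {"angular":[0,0,-7.95],"xyz":[0,0,0],"claw":4.4}
    - {"angular":[0,0,-7.95],"xyz":[0,0,0],"claw":4.4}
    - {"angular":[0,0,-7.95],"xyz":[0,0,0],"claw":4.4}
    - {"angular":[0,0,0],"xyz":[0,0,0],"claw":4.4}

```text
t: 2.7
eef_pos: [0.4389, -0.1945, 0.2483]
ee_rot: [3.141, 0.0, -1.338]
force: [0.3, -1.1, -0.2]
width: 0.0437
gripper_force: 0.0
```

Call:
servo_tool:
  targets:
    - {"angular":[0,0,0],"xyz":[0,0,2],"claw":4.4}
    - {"angular":[0,0,0],"xyz":[0,0,2],"claw":4.4}
    - {"angular":[0,0,0],"xyz":[0,0,2],"claw":4.4}
    - {"angular":[0,0,0],"xyz":[0,0,2],"claw":4.4}
    - {"angular":[0,0,0],"xyz":[0,0,1.5],"claw":4.4}
    - {"angular":[0,0,0],"xyz":[0,0,1.5],"claw":4.4}
    - {"angular":[0,0,0],"xyz":[0,0,1],"claw":4.4}
    - {"angular":[0,0,0],"xyz":[0,0,1],"claw":4.4}
    - {"angular":[0,0,0],"xyz":[0,0,0],"claw":4.4}

```text
t: 3.6
eef_pos: [0.4385, -0.1945, 0.1175]
ee_rot: [3.14, 0.001, -1.341]
force: [0.5, -0.5, -0.2]
width: 0.0437
gripper_force: 0.0
```

Run:
```python
from station import monitor, viewer
import cv2,pickle,numpy as np
I=[]
for n,(x,y) in(("scene",(240,110)),("top",(300,200))):
    f=viewer.grab_frame(n); pickle.dump(f,open(f"{n}1.pkl","wb"))
    I.append(cv2.resize(f["color"][y:y+150,x:x+150],(400,400)))
cv2.imwrite("pics/g1.png",np.hstack(I))
```

```text
(no output)
```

View pics/g1.png

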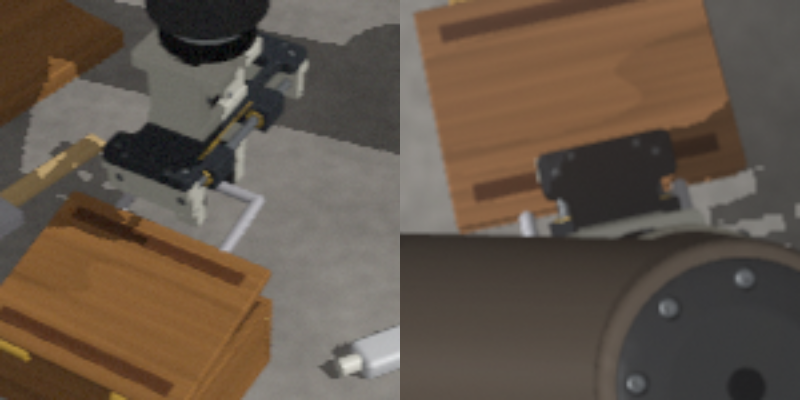

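The picture shows the fingers straddling the bar inside the D, in the scene crop at about (200,200), with the lid ajar. I'll close gently.

Call:
servo_tool:
  targets:
    - {"angular":[0,0,0],"xyz":[0,0,0],"claw":0.6}
    - {"angular":[0,0,0],"xyz":[0,0,0],"claw":0.6}
    - {"angular":[0,0,0],"xyz":[0,0,0],"claw":0.6}
    - {"angular":[0,0,0],"xyz":[0,0,0],"claw":0.6}
    - {"angular":[0,0,0],"xyz":[0,0,0],"claw":0.6}
    - {"angular":[0,0,0],"xyz":[0,0,0],"claw":0.6}
  force: 25

```text
t: 4.3
eef_pos: [0.4438, -0.1937, 0.1196]
ee_rot: [-3.133, -0.001, -1.339]
force: [12.7, 5.7, -5.9]
width: 0.0088
gripper_force: 25.0
```

Call:
servo_tool:
  targets:
    - {"angular":[0,0,0],"xyz":[0,-0.3,0],"claw":0.6}
    - {"angular":[0,0,0],"xyz":[0,-0.3,0],"claw":0.6}
    - {"angular":[0,0,0],"xyz":[0,0,0],"claw":0.6}

```text
t: 4.6
eef_pos: [0.4437, -0.1935, 0.1182]
ee_rot: [3.139, 0.0, -1.34]
force: [-2.6, -2.8, 1.4]
width: 0.0093
gripper_force: 25.0
```

```bash
python3 -c "
from station import monitor as m
print(m.get_state())"
```

```text
{'t': 4.6, 'q': array([-3.48021800e-03,  1.78437658e-01, -5.73499882e-01,  5.41482564e-04,
       -8.21873074e-01,  2.34248239e-01]), 'qd': array([-0.00328978, -0.00266179, -0.00434261, -0.00505002,  0.00859822,
        0.00125735]), 'joint_efforts': array([ 1.73828948e+00, -3.70213044e+01,  2.44451165e+01,  5.02260268e+00,
        9.95441861e-01, -2.52657349e-02]), 'eef_pos': array([ 0.44370446, -0.19348653,  0.11822004]), 'ee_rot': array([ 3.13856882e+00,  3.14987784e-04, -1.33965952e+00]), 'force': array([-2.55520778, -2.80488894,  1.4332359 ]), 'moment': array([-0.89474797,  1.14057603,  0.00438875]), 'gripper_force': 24.981208741664886, 'width': 0.009263363492579448}
```

```bash
cat >> h.py <<'E'
def arc(a,b,n):
    p=np.linspace(a,b,n+1); c=20.8*np.cos(p); s=20.8*np.sin(p)
    for i in range(n): print(f"{p[i+1]:.3f}: y {c[i+1]-c[i]:.2f} z {s[i]-s[i+1]:.2f}")
E
python3 -c "
from h import *
arc(.194,.524,6);arc(.524,1.1,18);arc(1.1,1.58,8)"
```

```text
0.249: y -0.25 z -1.12
0.304: y -0.31 z -1.10
0.359: y -0.37 z -1.08
0.414: y -0.43 z -1.06
0.469: y -0.49 z -1.03
0.524: y -0.54 z -1.01
0.556: y -0.34 z -0.57
0.588: y -0.36 z -0.56
0.620: y -0.38 z -0.55
0.652: y -0.40 z -0.54
0.684: y -0.41 z -0.52
0.716: y -0.43 z -0.51
0.748: y -0.44 z -0.50
0.780: y -0.46 z -0.48
0.812: y -0.48 z -0.47
0.844: y -0.49 z -0.45
0.876: y -0.50 z -0.43
0.908: y -0.52 z -0.42
0.940: y -0.53 z -0.40
0.972: y -0.54 z -0.38
1.004: y -0.56 z -0.37
1.036: y -0.57 z -0.35
1.068: y -0.58 z -0.33
1.100: y -0.59 z -0.31
1.160: y -1.13 z -0.53
1.220: y -1.16 z -0.46
1.280: y -1.18 z -0.39
1.340: y -1.21 z -0.32
1.400: y -1.22 z -0.25
1.460: y -1.24 z -0.18
1.520: y -1.24 z -0.10
1.580: y -1.25 z -0.03
```

Call:
servo_tool:
  targets:
    - {"angular":[0,0,0],"xyz":[0,-0.25,-1.12],"claw":0.6}
    - {"angular":[0,0,0],"xyz":[0,-0.31,-1.1],"claw":0.6}
    - {"angular":[0,0,0],"xyz":[0,-0.37,-1.08],"claw":0.6}
    - {"angular":[0,0,0],"xyz":[0,-0.43,-1.06],"claw":0.6}
    - {"angular":[0,0,0],"xyz":[0,-0.49,-1.03],"claw":0.6}
    - {"angular":[0,0,0],"xyz":[0,-0.54,-1.01],"claw":0.6}
    - {"angular":[0,0,0],"xyz":[0,0,0],"claw":0.6}

```text
t: 5.3
eef_pos: [0.4693, -0.1876, 0.1842]
ee_rot: [-3.14, -0.001, -1.339]
force: [-1.7, -4.4, 0.6]
width: 0.0086
gripper_force: 25.0
```

Call:
servo_tool:
  targets:
    - {"angular":[0,0,0],"xyz":[0,-0.34,-0.57],"claw":0.6}
    - {"angular":[0,0,0],"xyz":[0,-0.36,-0.56],"claw":0.6}
    - {"angular":[0,0,0],"xyz":[0,-0.38,-0.55],"claw":0.6}
    - {"angular":[0,0,0],"xyz":[0,0,0],"claw":0.6}

```text
t: 5.7
eef_pos: [0.4789, -0.1853, 0.199]
ee_rot: [3.141, 0.0, -1.34]
force: [0.4, -6.2, -5.4]
width: 0.0089
gripper_force: 25.0
```

Call:
servo_tool:
  targets:
    - {"angular":[0,0,0],"xyz":[0,-0.4,-0.54],"claw":0.6}
    - {"angular":[0,0,0],"xyz":[0,-0.41,-0.52],"claw":0.6}
    - {"angular":[0,0,0],"xyz":[0,0,0],"claw":0.6}
    - {"angular":[0,0,0],"xyz":[0,0,0],"claw":0.6}

```text
t: 6.1
eef_pos: [0.4861, -0.1835, 0.2087]
ee_rot: [3.14, 0.0, -1.34]
force: [1.5, -6.0, -9.4]
width: 0.0094
gripper_force: 25.0
```

Call:
servo_tool:
  targets:
    - {"angular":[0,0,0],"xyz":[0,-0.43,-0.51],"claw":0.6}
    - {"angular":[0,0,0],"xyz":[0,-0.44,-0.5],"claw":0.6}
    - {"angular":[0,0,0],"xyz":[0,0,0],"claw":0.6}
    - {"angular":[0,0,0],"xyz":[0,0,0],"claw":0.6}

```text
t: 6.5
eef_pos: [0.4938, -0.1816, 0.218]
ee_rot: [3.138, 0.001, -1.34]
force: [0.9, -7.8, -11.4]
width: 0.009
gripper_force: 25.0
```

About 9 N of resistance along the swing, rising with each step (5, then 7.3, then 9). The right lid is the binding one, so I'll lay it back down while holding it.

```bash
python3 -c "
from h import *
arc(.748,.024,13)"
```

```text
0.692: y 0.76 z 0.87
0.637: y 0.71 z 0.91
0.581: y 0.66 z 0.95
0.525: y 0.61 z 0.99
0.470: y 0.55 z 1.02
0.414: y 0.50 z 1.05
0.358: y 0.44 z 1.07
0.302: y 0.38 z 1.10
0.247: y 0.31 z 1.11
0.191: y 0.25 z 1.13
0.135: y 0.19 z 1.14
0.080: y 0.12 z 1.15
0.024: y 0.06 z 1.16
```

Call:
servo_tool:
  targets:
    - {"angular":[0,0,0],"xyz":[0,0.76,0.87],"claw":0.6}
    - {"angular":[0,0,0],"xyz":[0,0.71,0.91],"claw":0.6}
    - {"angular":[0,0,0],"xyz":[0,0.66,0.95],"claw":0.6}
    - {"angular":[0,0,0],"xyz":[0,0.61,0.99],"claw":0.6}
    - {"angular":[0,0,0],"xyz":[0,0.55,1.02],"claw":0.6}
    - {"angular":[0,0,0],"xyz":[0,0.5,1.05],"claw":0.6}
    - {"angular":[0,0,0],"xyz":[0,0.44,1.07],"claw":0.6}
    - {"angular":[0,0,0],"xyz":[0,0.38,1.1],"claw":0.6}
    - {"angular":[0,0,0],"xyz":[0,0.31,1.11],"claw":0.6}
    - {"angular":[0,0,0],"xyz":[0,0.25,1.13],"claw":0.6}
    - {"angular":[0,0,0],"xyz":[0,0.19,0.9],"claw":0.6}
    - {"angular":[0,0,0],"xyz":[0,0.12,0.8],"claw":0.6}
    - {"angular":[0,0,0],"xyz":[0,0,0],"claw":0.6}

```text
t: 7.8
eef_pos: [0.4405, -0.1941, 0.0995]
ee_rot: [3.139, 0.001, -1.34]
force: [-2.3, -5.1, -1.6]
width: 0.009
gripper_force: 25.0
```

Call:
servo_tool:
  targets:
    - {"angular":[0,0,0],"xyz":[0,0.06,0.5],"claw":0.6}
    - {"angular":[0,0,0],"xyz":[0,0.05,0.5],"claw":0.6}
    - {"angular":[0,0,0],"xyz":[0,0,0.3],"claw":0.6}
    - {"angular":[0,0,0],"xyz":[0,0,0],"claw":0.6}

```text
t: 8.2
eef_pos: [0.4393, -0.1943, 0.0869]
ee_rot: [3.139, 0.001, -1.34]
force: [-3.1, -6.0, -1.3]
width: 0.0091
gripper_force: 25.0
```

Call:
servo_tool:
  targets:
    - {"angular":[0,0,0],"xyz":[0,0,0.2],"claw":0.6}
    - {"angular":[0,0,0],"xyz":[0,0,0.2],"claw":0.6}
    - {"angular":[0,0,0],"xyz":[0,0,0],"claw":0.6}

```text
t: 8.5
eef_pos: [0.4391, -0.1943, 0.083]
ee_rot: [3.139, 0.001, -1.34]
force: [-3.1, -6.9, -1.6]
width: 0.0089
gripper_force: 25.0
```

Call:
servo_tool:
  targets:
    - {"angular":[0,0,0],"xyz":[0,0,0.15],"claw":0.6}
    - {"angular":[0,0,0],"xyz":[0,0,0.15],"claw":0.6}
    - {"angular":[0,0,0],"xyz":[0,0,0],"claw":0.6}

```text
t: 8.8
eef_pos: [0.439, -0.1943, 0.08]
ee_rot: [3.139, 0.001, -1.34]
force: [-4.2, -6.3, -1.5]
width: 0.0091
gripper_force: 25.0
```

Call:
servo_tool:
  targets:
    - {"angular":[0,0,0],"xyz":[0,0,0.15],"claw":0.6}
    - {"angular":[0,0,0],"xyz":[0,0,0.1],"claw":0.6}
    - {"angular":[0,0,0],"xyz":[0,0,0],"claw":0.6}

```text
t: 9.1
eef_pos: [0.4389, -0.1944, 0.0776]
ee_rot: [3.139, 0.001, -1.34]
force: [-4.1, -6.0, -0.0]
width: 0.0089
gripper_force: 25.0
```

Call:
servo_tool:
  targets:
    - {"angular":[0,0,0],"xyz":[0,0,0.15],"claw":0.6}
    - {"angular":[0,0,0],"xyz":[0,0,0.15],"claw":0.6}
    - {"angular":[0,0,0],"xyz":[0,0,0],"claw":0.6}

```text
t: 9.4
eef_pos: [0.439, -0.1946, 0.0766]
ee_rot: [3.139, -0.0, -1.339]
force: [-12.3, -1.5, 26.0]
width: 0.0092
gripper_force: 25.0
```

The lid met its seat at TCP z of about 0.077, with the force jumping to +26 N. I'll release, rise and go to the left box.

Call:
servo_tool:
  targets:
    - {"angular":[0,0,0],"xyz":[0,0,-0.15],"claw":0.6}
    - {"angular":[0,0,0],"xyz":[0,0,0],"claw":4.4}
    - {"angular":[0,0,0],"xyz":[0,0,0],"claw":4.4}
    - {"angular":[0,0,0],"xyz":[0,0,0],"claw":4.4}
    - {"angular":[0,0,0],"xyz":[0,0,0],"claw":4.4}
    - {"angular":[0,0,0],"xyz":[0,0,-1],"claw":4.4}
    - {"angular":[0,0,0],"xyz":[0,0,-2],"claw":4.4}
    - {"angular":[0,0,0],"xyz":[0,0,-3],"claw":4.4}
    - {"angular":[0,0,0],"xyz":[0,0,-3],"claw":4.4}
    - {"angular":[0,0,0],"xyz":[0,0,-3],"claw":4.4}
    - {"angular":[0,0,6.85],"xyz":[0,0,0],"claw":4.4}
    - {"angular":[0,0,6.85],"xyz":[0,0,0],"claw":4.4}
    - {"angular":[0,0,6.85],"xyz":[0,0,0],"claw":4.4}
    - {"angular":[0,0,6.85],"xyz":[0,0,0],"claw":4.4}

```text
t: 10.8
eef_pos: [0.4408, -0.1941, 0.1979]
ee_rot: [-3.141, 0.0, -1.823]
force: [0.1, 0.9, 0.0]
width: 0.044
gripper_force: 0.0
```

Call:
servo_tool:
  targets:
    - {"angular":[0,0,0],"xyz":[-3.51,1.2,0],"claw":4.4}
    - {"angular":[0,0,0],"xyz":[-3.51,1.2,0],"claw":4.4}
    - {"angular":[0,0,0],"xyz":[-3.51,1.2,0],"claw":4.4}
    - {"angular":[0,0,0],"xyz":[-3.51,1.2,0],"claw":4.4}
    - {"angular":[0,0,0],"xyz":[-3.51,1.2,0],"claw":4.4}
    - {"angular":[0,0,0],"xyz":[-3.51,1.2,0],"claw":4.4}
    - {"angular":[0,0,0],"xyz":[-3.51,1.2,0],"claw":4.4}
    - {"angular":[0,0,0],"xyz":[-3.51,1.2,0],"claw":4.4}
    - {"angular":[0,0,0],"xyz":[-3.51,1.2,0],"claw":4.4}
    - {"angular":[0,0,0],"xyz":[-3.51,1.2,0],"claw":4.4}
    - {"angular":[0,0,0],"xyz":[-3.51,1.2,0],"claw":4.4}
    - {"angular":[0,0,0],"xyz":[0,0,0],"claw":4.4}

```text
t: 12.0
eef_pos: [0.4073, 0.2162, 0.1979]
ee_rot: [-3.141, 0.002, -1.814]
force: [-0.6, -0.2, -0.3]
width: 0.0444
gripper_force: 0.0
```

Run:
```python
from station import monitor, viewer
import cv2,pickle,numpy as np
f=viewer.grab_frame("scene"); cv2.imwrite("pics/s2.png",f["color"])
```

```text
(no output)
```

View pics/s2.png

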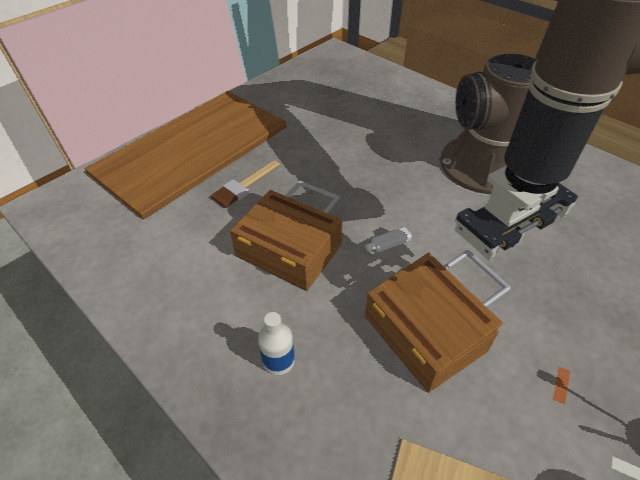

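The right lid is now flat, with its bar at about (318,190) in the image. The gripper is above the left bar, at about (500,235). I'll descend and grip.

Call:
servo_tool:
  targets:
    - {"angular":[0,0,0],"xyz":[0,0,2],"claw":4.4}
    - {"angular":[0,0,0],"xyz":[0,0,2],"claw":4.4}
    - {"angular":[0,0,0],"xyz":[0,0,1.5],"claw":4.4}
    - {"angular":[0,0,0],"xyz":[0,0,1.5],"claw":4.4}
    - {"angular":[0,0,0],"xyz":[0,0,1],"claw":4.4}
    - {"angular":[0,0,0],"xyz":[0,0,1],"claw":4.4}
    - {"angular":[0,0,0],"xyz":[0,0,0],"claw":4.4}

```text
t: 12.75
eef_pos: [0.4067, 0.2117, 0.1062]
ee_rot: [3.141, -0.002, -1.818]
force: [-0.3, -0.7, 0.7]
width: 0.0436
gripper_force: 0.0
```

Call:
servo_tool:
  targets:
    - {"angular":[0,0,0],"xyz":[0,0,0],"claw":0.6}
    - {"angular":[0,0,0],"xyz":[0,0,0],"claw":0.6}
    - {"angular":[0,0,0],"xyz":[0,0,0],"claw":0.6}
    - {"angular":[0,0,0],"xyz":[0,0,0],"claw":0.6}
    - {"angular":[0,0,0],"xyz":[0,0,0],"claw":0.6}
    - {"angular":[0,0,0],"xyz":[0,0,0],"claw":0.6}

```text
t: 13.35
eef_pos: [0.4071, 0.2126, 0.1072]
ee_rot: [-3.142, 0.0, -1.818]
force: [-1.2, 0.3, 0.6]
width: 0.009
gripper_force: 25.0
```

```bash
python3 -c "
from h import *
arc(.157,.549,7);arc(.549,1.049,10);arc(1.049,1.529,8)"
```

```text
0.213: y -0.21 z -1.14
0.269: y -0.28 z -1.13
0.325: y -0.34 z -1.11
0.381: y -0.40 z -1.09
0.437: y -0.46 z -1.07
0.493: y -0.52 z -1.04
0.549: y -0.58 z -1.01
0.599: y -0.56 z -0.87
0.649: y -0.61 z -0.84
0.699: y -0.65 z -0.81
0.749: y -0.69 z -0.78
0.799: y -0.73 z -0.74
0.849: y -0.76 z -0.71
0.899: y -0.80 z -0.67
0.949: y -0.83 z -0.63
0.999: y -0.86 z -0.58
1.049: y -0.89 z -0.54
1.109: y -1.10 z -0.59
1.169: y -1.13 z -0.52
1.229: y -1.16 z -0.45
1.289: y -1.19 z -0.38
1.349: y -1.21 z -0.31
1.409: y -1.22 z -0.24
1.469: y -1.24 z -0.16
1.529: y -1.24 z -0.09
```

Call:
servo_tool:
  targets:
    - {"angular":[0,0,0],"xyz":[0,-0.21,-1.14],"claw":0.6}
    - {"angular":[0,0,0],"xyz":[0,-0.28,-1.13],"claw":0.6}
    - {"angular":[0,0,0],"xyz":[0,-0.34,-1.11],"claw":0.6}
    - {"angular":[0,0,0],"xyz":[0,-0.4,-1.09],"claw":0.6}
    - {"angular":[0,0,0],"xyz":[0,-0.46,-1.07],"claw":0.6}
    - {"angular":[0,0,0],"xyz":[0,-0.52,-1.04],"claw":0.6}
    - {"angular":[0,0,0],"xyz":[0,-0.58,-1.01],"claw":0.6}
    - {"angular":[0,0,0],"xyz":[0,0,0],"claw":0.6}

```text
t: 14.15
eef_pos: [0.4357, 0.2058, 0.1842]
ee_rot: [-3.14, 0.001, -1.818]
force: [4.7, -0.5, -2.9]
width: 0.009
gripper_force: 25.0
```

Call:
servo_tool:
  targets:
    - {"angular":[0,0,0],"xyz":[0,-0.56,-0.87],"claw":0.6}
    - {"angular":[0,0,0],"xyz":[0,-0.61,-0.84],"claw":0.6}
    - {"angular":[0,0,0],"xyz":[0,-0.65,-0.81],"claw":0.6}
    - {"angular":[0,0,0],"xyz":[0,0,0],"claw":0.6}
    - {"angular":[0,0,0],"xyz":[0,0,0],"claw":0.6}

```text
t: 14.65
eef_pos: [0.4528, 0.2017, 0.2086]
ee_rot: [-3.14, 0.002, -1.818]
force: [6.0, 1.1, -4.6]
width: 0.0093
gripper_force: 25.0
```

Call:
servo_tool:
  targets:
    - {"angular":[0,0,0],"xyz":[0,-0.75,-0.78],"claw":0.6}
    - {"angular":[0,0,0],"xyz":[0,-0.75,-0.74],"claw":0.6}
    - {"angular":[0,0,0],"xyz":[0,-0.76,-0.71],"claw":0.6}
    - {"angular":[0,0,0],"xyz":[0,0,0],"claw":0.6}

```text
t: 15.05
eef_pos: [0.4745, 0.1965, 0.2313]
ee_rot: [-3.141, 0.002, -1.818]
force: [-0.4, 5.5, 3.8]
width: 0.0096
gripper_force: 25.0
```

Call:
servo_tool:
  targets:
    - {"angular":[0,0,0],"xyz":[0,-0.8,-0.67],"claw":0.6}
    - {"angular":[0,0,0],"xyz":[0,-0.83,-0.63],"claw":0.6}
    - {"angular":[0,0,0],"xyz":[0,0,0],"claw":0.6}

```text
t: 15.35
eef_pos: [0.4901, 0.1928, 0.2443]
ee_rot: [-3.141, 0.002, -1.818]
force: [-2.7, 6.1, 4.8]
width: 0.0092
gripper_force: 25.0
```

Call:
servo_tool:
  targets:
    - {"angular":[0,0,0],"xyz":[0,-0.86,-0.58],"claw":0.6}
    - {"angular":[0,0,0],"xyz":[0,-0.89,-0.54],"claw":0.6}
    - {"angular":[0,0,0],"xyz":[0,0,0],"claw":0.6}

```text
t: 15.65
eef_pos: [0.5072, 0.1886, 0.2556]
ee_rot: [-3.14, 0.003, -1.817]
force: [-1.1, 5.2, 5.3]
width: 0.0085
gripper_force: 25.0
```

Call:
servo_tool:
  targets:
    - {"angular":[0,0,0],"xyz":[0,-1.1,-0.59],"claw":0.6}
    - {"angular":[0,0,0],"xyz":[0,-1.13,-0.52],"claw":0.6}
    - {"angular":[0,0,0],"xyz":[0,-1.16,-0.45],"claw":0.6}
    - {"angular":[0,0,0],"xyz":[0,0,0],"claw":0.6}

```text
t: 16.05
eef_pos: [0.5405, 0.1802, 0.2711]
ee_rot: [-3.14, 0.002, -1.817]
force: [0.5, 4.9, 4.3]
width: 0.0092
gripper_force: 25.0
```

Call:
servo_tool:
  targets:
    - {"angular":[0,0,0],"xyz":[0,-1.19,-0.36],"claw":0.6}
    - {"angular":[0,0,0],"xyz":[0,-1.21,-0.28],"claw":0.6}
    - {"angular":[0,0,0],"xyz":[0,-1.22,-0.22],"claw":0.6}
    - {"angular":[0,0,0],"xyz":[0,0,0],"claw":0.6}

```text
t: 16.45
eef_pos: [0.5758, 0.1714, 0.2796]
ee_rot: [-3.14, 0.002, -1.817]
force: [2.4, 6.0, 3.6]
width: 0.0091
gripper_force: 25.1
```

Call:
servo_tool:
  targets:
    - {"angular":[0,0,0],"xyz":[0,-1.24,-0.14],"claw":0.6}
    - {"angular":[0,0,0],"xyz":[0,-1.24,-0.07],"claw":0.6}
    - {"angular":[0,0,0],"xyz":[0,0,0],"claw":0.6}
    - {"angular":[0,0,0],"xyz":[0,0,0],"claw":0.6}

```text
t: 16.85
eef_pos: [0.5994, 0.1655, 0.2815]
ee_rot: [-3.139, 0.003, -1.817]
force: [3.0, 5.6, 1.5]
width: 0.0093
gripper_force: 25.1
```

Call:
servo_tool:
  targets:
    - {"angular":[0,0,0],"xyz":[0,0,0],"claw":4.4}
    - {"angular":[0,0,0],"xyz":[0,0,0],"claw":4.4}
    - {"angular":[0,0,0],"xyz":[0,0,0],"claw":4.4}
    - {"angular":[0,0,0],"xyz":[0,0,0],"claw":4.4}
    - {"angular":[0,0,0],"xyz":[0,0,-1],"claw":4.4}
    - {"angular":[0,0,0],"xyz":[0,0,-2],"claw":4.4}
    - {"angular":[0,0,0],"xyz":[0,0,-3],"claw":4.4}
    - {"angular":[0,0,0],"xyz":[0,0,-3],"claw":4.4}
    - {"angular":[0,0,0],"xyz":[0,4,0],"claw":4.4}
    - {"angular":[0,0,0],"xyz":[0,4,0],"claw":4.4}
    - {"angular":[0,0,0],"xyz":[0,4,0],"claw":4.4}
    - {"angular":[0,0,0],"xyz":[0,4,0],"claw":4.4}
    - {"angular":[0,0,0],"xyz":[0,0,0],"claw":4.4}
    - {"angular":[0,0,0],"xyz":[0,0,0],"claw":4.4}

```text
t: 18.25
eef_pos: [0.4428, 0.2036, 0.3725]
ee_rot: [-3.14, 0.002, -1.816]
force: [1.0, -0.8, -0.1]
width: 0.0446
gripper_force: 0.0
```

Run:
```python
from station import monitor, viewer
import cv2,pickle,numpy as np
f=viewer.grab_frame("scene"); cv2.imwrite("pics/s3.png",f["color"])
```

```text
(no output)
```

View pics/s3.png

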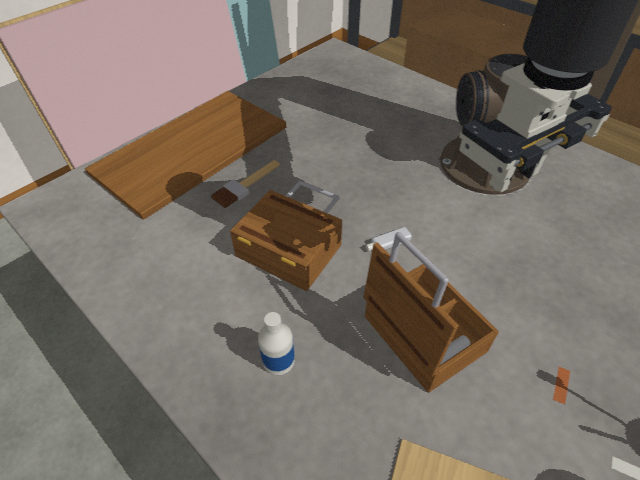

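The left lid stands upright, with its bar from about (397,238) to (443,280). The right lid is flat, the bystanders are in place and the gripper is clear, so I'll hand in.

```bash
python3 -c "
from station import order
print(order.job_done())"
```

```text
the job is handed in; nothing more can be done
None
```

I handed the job in: the right-hand lid binds (about 9 N and rising at roughly 0.7 rad) and is back down shut, and the left-hand lid swung freely and stands open at about 1.5 rad; the glue, tube and brush look untouched, though I was given no verdict.

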